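# Seat a bearing block in the tilted drilling jig

## Robot

A 6-joint arm with a two-finger parallel gripper is mounted at the origin on the work surface. World frame = base frame: x ahead of the robot, y to its left, z up, the work surface at z = 0. Lengths are in mm, angles in rad, forces in N, time in s.
With the tool pointing down it reaches from about 300 to 1000 mm from the base axis. Payload 5.1 kg.
Tool frame: the origin (TCP) lies at the very end of the fingers, on their centre line; the grasp point (between the pads) lies 19 mm behind it; z points along the fingers, y is the direction in which the jaws open and shut (so a half turn about z gives the same grasp; the last joint's range is limited). The gripper opens to 95 mm and grips with 3 to 60 N. Pads are 20 mm wide; open, the fingers measure 119 mm over their backs; the gripper's body (75 mm by 180 mm) begins 59 mm behind the grasp point.
Start: joints at [1.026, 0.124, 1.65, -0, 1.367, -0.083], TCP at [289.632, 581.892, 214.656] pointing down, gripper open.
Joint ranges: [-2.61, 2.61], [-1.02, 2.33], [0.03, 2.71], [-1.35, 4.49], [0.32, 2.68], [-2.91, 2.91]. Speed limits (rad/s): [2.57, 2.57, 3.14, 3.14, 3.14, 3.14].

## Interface

Orientations are given as [roll, pitch, yaw] about the fixed x, y, z axes, in that order (R = Rz(yaw) Ry(pitch) Rx(roll)).
In Python, from workcell import arm gives the robot as it stands.
- The arm moves only by the shell command python3 -m pendant 'ROWS' [OPENING] [FORCE]. ROWS is text: rows parted by semicolons, each of 4 numbers parted by spaces: the shift along the tool's x, y, z in m, then the turn about the tool's z in rad. A call has 1 to 12 rows; each row is the pose to reach, as a shift and turn from the pose measured when the call began, along the tool's axes at that moment; what a row does not reach only later rows make up. A row lasts 1/12 s, in which the tool goes at most 41.7 mm and 7.16 degrees, less where a joint would pass 70% of its speed; a pose out of reach is approached as far as the arm can. A call with a gripper value outside its range is refused whole. OPENING is the closure in counts, from 0 (fully open) to 255 (shut), set as the call begins (- or left out, the last holds). The fingers move at their own pace and stop on an object; FORCE is the grip in N (left out, the last holds). Time passes only in rows, so rows that repeat a pose let the fingers close. It gives the time, the measured TCP pose, the force and the opening at its end, in the units of the state.
- arm.read_state(): the state, without advancing time (a new reading comes with each control period).
- arm.snapshot(name): name is "scene" or "top"; returns (picture, depth): 400x640x3 uint8, red, green, blue; 400x640 float32, mm along the optical axis (not along the pixel's ray), 0 where there is no reading.
- arm.get_calibration(name): a dict with "vertical_fov" (degrees; the focal length in pixels is half the picture's height over the tangent of half this angle, whatever the lens; pixels are square), "cx", "cy" (the principal point, pixels), "k1" (the pictures are not rectified: a ray, as slopes to the right and down, at radius r is drawn at 1 + k1 r^2 times it, then the intrinsics apply), "R" (3x3) and "t" (3): a world point X has camera coordinates R X + t. Camera axes: x right, y down, z forward; pixel columns grow to the right and rows downward; lengths in mm; the calibration is good to about 2 mm. A picture is of the moment at which its call begins. get_calibration takes no time and is no camera call.
- arm.close_job(): hands the job in, once; it reports no verdict.
The state is a dict: "time_s": time; "joints": joint angles; "joint_vel": joint speeds; "joint_torque": joint torques, N m; "ee_pos": TCP position; "eef_rot": TCP orientation; "force": force on the tool from outside, world axes, zero at the start; "torque": the same for the moment, N m; "opening": opening from 0.0 (shut) to 1.0 (fully open).
Only numpy, scipy, OpenCV 4.12 (cv2) and the standard library are available. Lean on these libraries where they do the work, as an engineer would, in place of code of your own. Each camera call takes 0.05 s, during which the arm holds its last target.

## Task

Set the grey bearing block down lying on the lower half of the tilted drilling ramp, lengthways between its side rails, and let go of it. Then push it from behind up the ramp and under the drill bridge until it is fully home against the stop bar at the top, and keep it pressed there for half a second with a light but definite push (about 15 N, no ramming: never more than 25 N on the stop). Leave it resting against the bar, and leave the jar, parts box and wrench where they are.

Things in the scene. Friction and masses are not known exactly. Their poses are not given: they have to be found in the camera images.
- block: Loose pillow-block bearing, grey metal, 0.35 to 0.7 kg. Base 100 (x) x 56 (y) x 18 mm; on its middle a round-topped housing 48 mm long (x), 34 mm wide (y) with flat faces to +y and -y (grip across these from above), top at 54 mm. Same front to back. Origin: centre of underside; x along the base, z up. Starts flat on the table left or right of the ramp, yaw within 0.8 rad of 0.
- ramp: Fixed steel drilling ramp rising towards its +x at 0.122 rad (7 degrees). Origin: centre of its underside, on the table; x level, z vertical (frame not tilted). Slope 280 mm long, from the point ramp_low. Channel 62 mm wide, centred on y = 0, between rails 12 mm high. The block stays by friction where it is left on the slope; sliding it up takes about 1.5 to 5 N.
- ramp_low (a point): Middle of the ramp's low edge, on the sloping surface: at x = -140 mm, y = 0, z = 14 mm of the ramp's frame. Its axes are those of the ramp.
- ramp_bridge (a point): Middle of the underside of the steel bridge with the brass drill bush that spans the channel: 195 mm up the slope from ramp_low and 64 mm square above the slope. The bridge is 28 mm along the slope and 90 mm across; bush top 79 mm above the slope. The block passes under it; a gripper holding the block does not.
- stop: Fixed clamp block at the ramp's top, 272 mm up the slope from ramp_low. Origin: middle of the foot of its front face, on the slope; x up the slope, z square to it. It carries a rigid steel stop bar, 56 mm wide, 19 mm high, locked with its face 10 to 34 mm before the clamp (not measured: feel for it). A light brass spring pin stands 4 mm out of the face: 0.15 N per mm, flush at 0.6 N.
- jar: Bystander: green glass jar with black cap, 64 mm across, 95 mm high; on the other side of the ramp from the block. Origin: centre of its underside.
- partsbox: Bystander: black plastic parts box with lid, 158 x 108 x 63 mm. Origin: centre of its underside.
- wrench: Bystander: steel wrench lying flat on the table, along its x.
Not all that is in view belongs to the job. There is more than one size of the block; the job needs the middle-sized.

How it is judged (in metres and radians):
On the way, in this order (a step that is already met when the one before it is completed fails the run):
1. the block lies on the lower half of the ramp between the rails (its middle at most 152 mm up the slope), released (x of block in the frame of stop between -0.262 and -0.12 m and y of block in the frame of stop between -0.005 and 0.005 m and z of block in the frame of stop between -0.003 and 0.003 m and angle between the x axis of block and the x axis of stop, either way round below 0.1 rad and contact force between the fingers and block below 0.1 N), for 0.2 s.
2. the block is pressed home on the stop with at least 3 N for 0.1 s (contact force between block and stop above 3 N), for 0.1 s.
At the end, for the whole second after the job is handed in: The block lies at rest flat on the ramp (within 3 mm) and between the rails (within 5 mm of the middle), still against the stop bar: the bar's spring pin is held pressed in with over 0.2 N, which means the block's end is less than about 2.5 mm from the bar's face (x of block in the frame of stop between -0.09 and -0.055 m and y of block in the frame of stop between -0.005 and 0.005 m and z of block in the frame of stop between -0.003 and 0.003 m and angle between the x axis of block and the x axis of stop, either way round below 0.1 rad and contact force between block and stop above 0.2 N and linear speed of block below 0.005 m/s); the robot touches nothing.
It fails at once if the block presses on the stop (with its bar and pin) with more than 25 N (contact force between block and stop above 25 N).
It fails at once if the jar is moved more than 30 mm (distance of jar from where it was at the start of the episode above 0.03 m).
It fails at once if the parts box is moved more than 30 mm (distance of partsbox from where it was at the start of the episode above 0.03 m).
It fails at once if the wrench is moved more than 30 mm (distance of wrench from where it was at the start of the episode above 0.03 m).
It also fails if it takes over 70 s, if anything falls off the work surface, if the arm or the gripper's body presses on something with over 40 N, if the wrist force passes 120 N, or if a joint passes its speed limit or range.

## Working session

There is one attempt and no reset: what is moved stays moved. The work goes in short steps, Python scripts to look and compute and a shell command to move; the robot and the scene stay as the last step left them, time stands still between calls to the robot, and variables do not carry over. Pictures are saved under pics/ and viewed, and the job is handed in when it is done.

```bash
ls; mkdir -p pics
python3 - <<'E'
from workcell import arm
import cv2, numpy as np
print(arm.read_state())
for n in ("scene","top"):
    p,d=arm.snapshot(n); cv2.imwrite(f"pics/{n}0.png",p[:,:,::-1]); np.savez(f"{n}0.npz",p=p,d=d)
    print(n,arm.get_calibration(n))
E
```

```text
pics
{'time_s': 0.0, 'joints': array([ 1.02641952e+00,  1.24496709e-01,  1.65167538e+00, -5.46892814e-05,
        1.36746538e+00, -8.26185878e-02]), 'joint_vel': array([-0.00035462,  0.00040279, -0.00060034,  0.00077111, -0.00086653,
        0.00056783]), 'joint_torque': array([-1.36210259e-03, -4.17602813e+01, -3.59930420e+01,  7.71849020e-02,
        4.91125986e-02, -1.86825828e-04]), 'ee_pos': array([289.30955662, 581.35343012, 213.39165429]), 'eef_rot': array([-3.13955040e+00, -1.15389729e-04,  2.67984541e+00]), 'force': array([-0.64832102, -0.2375165 , -0.28859807]), 'torque': array([ 0.01939572, -0.00281597, -0.01801605]), 'opening': 0.9997085749914908}
scene {'vertical_fov': 45.695622300395165, 'cx': 319.4727849300352, 'cy': 203.51690339809966, 'k1': -0.031989386427737056, 'R': array([[-0.75935328,  0.65062494, -0.00835395],
       [ 0.4827371 ,  0.55470762, -0.67769045],
       [-0.43628831, -0.51863923, -0.73529984]]), 't': array([ 411.9777766 , -182.70595247, 1386.57015159])}
top {'vertical_fov': 54.99128798043326, 'cx': 326.9920324357348, 'cy': 195.9093363096714, 'k1': -0.08181687095307419, 'R': array([[-1.37169431e-02, -9.99903173e-01, -2.34297995e-03],
       [-9.76693109e-01,  1.39004325e-02, -2.14189981e-01],
       [ 2.14201810e-01, -6.49659404e-04, -9.76789211e-01]]), 't': array([-15.06707946, 540.19999476, 947.31738009])}
```

View pics/scene0.png

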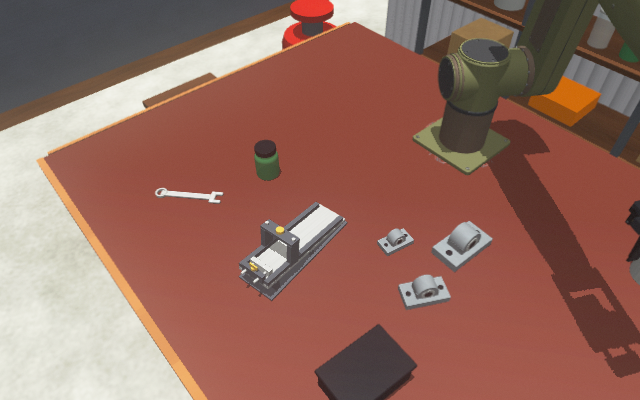

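View pics/top0.png

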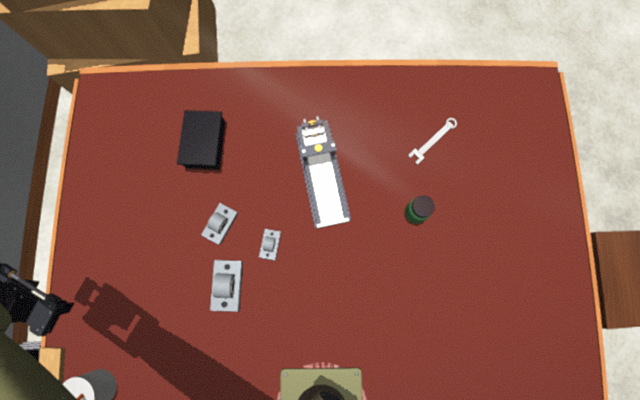

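Both views show three bearing blocks. In the top view they are at (219,223), medium; (270,244), small; and (227,285), large. The ramp runs from (333,222), its low end, to (312,125), with the bridge at (318,150). The jar is at (420,209), the box at (200,139) and the wrench at (433,140). Next I'll measure the block sizes.

```bash
cat > h.py <<'E'
import numpy as np, cv2
from workcell import arm
def cal(n):
    c=arm.get_calibration(n); f=200/np.tan(np.radians(c['vertical_fov'])/2)
    return f,c
def slopes(n,uv):
    f,c=cal(n); uv=np.atleast_2d(np.asarray(uv,float))
    d=(uv-[c['cx'],c['cy']])/f
    s=d.copy()
    for _ in range(20): s=d/(1+c['k1']*(s**2).sum(1,keepdims=True))
    return s
def ray(n,uv):
    f,c=cal(n); R=np.array(c['R']); t=np.array(c['t'])
    s=slopes(n,uv); d=np.c_[s,np.ones(len(s))]@R
    return -R.T@t, d
def onplane(n,uv,z):
    o,d=ray(n,uv); return o+d*((z-o[2])/d[:,2])[:,None]
def cloud(n,depth):
    f,c=cal(n); R=np.array(c['R']); t=np.array(c['t'])
    v,u=np.mgrid[0:400,0:640]; uv=np.c_[u.ravel(),v.ravel()]
    s=slopes(n,uv); z=depth.ravel()[:,None]
    P=(np.c_[s,np.ones(len(s))]*z-t)@R
    P[depth.ravel()==0]=np.nan
    return P.reshape(400,640,3)
def proj(n,X):
    f,c=cal(n); X=np.atleast_2d(X)@np.array(c['R']).T+np.array(c['t'])
    s=X[:,:2]/X[:,2:]; s=s*(1+c['k1']*(s**2).sum(1,keepdims=True))
    return s*f+[c['cx'],c['cy']]
E
python3 - <<'E'
from h import *
for n,boxes in (("top",[(195,198,243,248),(255,226,286,264),(205,256,247,316)]),("scene",[(392,268,458,312),(372,222,420,256),(428,216,497,272)])):
    z=np.load(n+"0.npz"); p=z['p']; P=cloud(n,z['d'])
    hsv=cv2.cvtColor(p,cv2.COLOR_RGB2HSV)
    print(n,"table z",np.nanmedian(P[300:310,400:450,2]) if n=="top" else np.nanmedian(P[140:160,300:340,2]))
    for a,b,c,d in boxes:
        m=np.zeros((400,640),np.uint8); m[b:d,a:c]=(hsv[b:d,a:c,1]<90)*255
        cs=max(cv2.findContours(m,0,2)[0],key=cv2.contourArea)
        mm=cv2.drawContours(np.zeros_like(m),[cs],-1,1,-1)>0
        Q=P[mm]; Q=Q[np.isfinite(Q[:,0])]
        base=Q[Q[:,2]<40]
        r=cv2.minAreaRect(Q[(Q[:,2]>10)][:,:2].astype(np.float32))
        r2=cv2.minAreaRect(onplane(n,cs[:,0],14)[:,:2].astype(np.float32))
        print((a,b),"depth rect",np.round(r[0]),np.round(r[1]),round(r[2],1),"zmax",np.percentile(Q[:,2],98).round(1),"contour rect",np.round(r2[0],1),np.round(r2[1],1),round(r2[2],1))
p=np.load("top0.npz")['p'][190:320,180:300]
cv2.imwrite("pics/crop0.png",cv2.resize(p,None,fx=4.5,fy=4.5,interpolation=cv2.INTER_CUBIC)[:,:,::-1])
E
```

```text
top table z 0.9176999282626259
(195, 198) depth rect [478. 271.] [ 58. 100.] 63.3 zmax 56.2 contour rect [478.1 272.3] [ 64.3 103.9] 62.0
(255, 226) depth rect [421. 132.] [44. 77.] 79.7 zmax 43.4 contour rect [420.6 132.7] [47.9 81.3] 79.2
(205, 256) depth rect [313. 244.] [ 75. 130.] 86.8 zmax 71.5 contour rect [312.9 246.8] [ 79.3 135. ] 87.1
scene table z -0.5927703513445494
(392, 268) depth rect [479. 274.] [ 58. 101.] 62.1 zmax 53.7 contour rect [477.4 269.2] [ 76.7 105.9] 62.2
(372, 222) depth rect [421. 135.] [46. 78.] 78.6 zmax 41.8 contour rect [424.4 133.5] [57.6 84.1] 80.3
(428, 216) depth rect [314. 248.] [ 74. 134.] 86.8 zmax 70.4 contour rect [314.3 243.9] [ 87.4 146.4] 87.3
```

View pics/crop0.png

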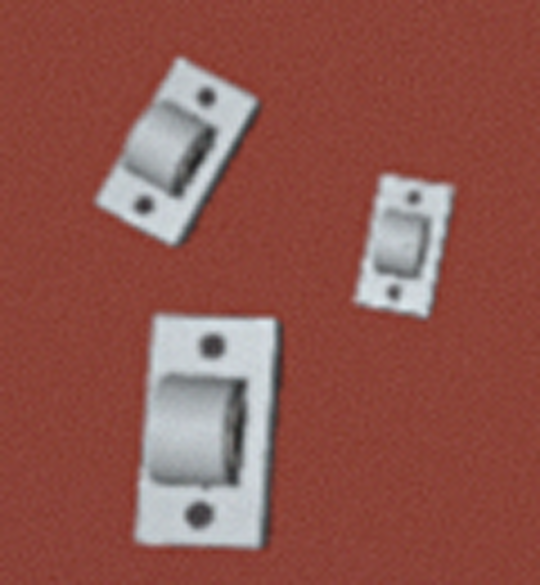

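The crop confirms it: the medium block (crop (175,150), top view (219,223)) has a base of 100 x 58 mm and a height of 54–56 mm. The small one is 77 x 44 and the large one 132 x 75. The target is therefore at about (478,272) with yaw about -0.48. Next is the ramp.

Run:
```python
from h import *
for n,(a,b,c,d) in (("top",(290,112,356,232)),("scene",(232,198,352,302))):
    z=np.load(n+"0.npz"); p=z['p']; P=cloud(n,z['d'])
    hsv=cv2.cvtColor(p,cv2.COLOR_RGB2HSV)
    m=np.zeros((400,640),np.uint8); m[b:d,a:c]=((hsv[b:d,a:c,1]<60)&(hsv[b:d,a:c,2]>170))*255
    cs=sorted(cv2.findContours(m,0,2)[0],key=cv2.contourArea)[::-1][:2]
    for k in cs:
        mm=cv2.drawContours(np.zeros_like(m),[k],-1,1,-1); mm=cv2.erode(mm,np.ones((3,3)))>0
        Q=P[mm]; Q=Q[np.isfinite(Q[:,0])]
        A=np.c_[Q[:,:2],np.ones(len(Q))]; w=np.linalg.lstsq(A,Q[:,2],rcond=None)[0]
        r=cv2.minAreaRect(P[cv2.drawContours(np.zeros_like(m),[k],-1,1,-1)>0][:,:2].astype(np.float32))
        print(n,cv2.contourArea(k),"plane tilt",np.hypot(*w[:2]).round(4),"dir",np.arctan2(w[1],w[0]).round(3),"rect",np.round(r[0],1),np.round(r[1],1),round(r[2],1),"z",Q[:,2].min().round(1),Q[:,2].max().round(1), "w",w)
    # all ramp points above table
    M=np.zeros((400,640),bool); M[b:d,a:c]=True
    Q=P[M&(P[:,:,2]>6)&(np.abs(P[:,:,2])<140)]; np.save(n+"ramp.npy",Q)
    r=cv2.minAreaRect(Q[:,:2].astype(np.float32)); print("all",np.round(r[0],1),np.round(r[1],1),round(r[2],1), "zmax",Q[:,2].max())
    pr=p[b-8:d+8,a-8:c+8]; s=5 if n=="top" else 5
    if n=="top": cv2.imwrite("pics/ramp_top.png",cv2.resize(pr,None,fx=4.4,fy=4.4,interpolation=cv2.INTER_CUBIC)[:,:,::-1])
    else: cv2.imwrite("pics/ramp_scene.png",cv2.resize(pr,None,fx=5,fy=5,interpolation=cv2.INTER_CUBIC)[:,:,::-1])
```

```text
top 1639.5 plane tilt 0.1228 dir 0.264 rect [566.5 -19.8] [190.6  89.6] 11.4 z 5.1 45.3 w [ 1.18508086e-01  3.20494722e-02 -3.99940655e+01]
top 368.0 plane tilt 0.0085 dir -2.949 rect [701.3   9.4] [74.1 64.7] 10.7 z 39.5 114.4 w [-8.31301147e-03 -1.62283191e-03  5.86644510e+01]
all [624.8  -6. ] [317.8 166.8] 2.4 zmax 119.7403318814661
scene 830.0 plane tilt 0.124 dir 0.264 rect [558.4 -17.3] [179.3  71. ] 16.3 z 11.0 33.8 w [ 1.19757695e-01  3.23162661e-02 -4.20280150e+01]
scene 425.5 plane tilt 0.5095 dir 0.267 rect [693.7   7.9] [63.7 62.9] 17.5 z 34.5 67.1 w [ 4.91462223e-01  1.34182858e-01 -2.96528330e+02]
all [616.5  -4.1] [295.4  95.7] 10.8 zmax 118.05587749494785
```

View pics/ramp_top.png

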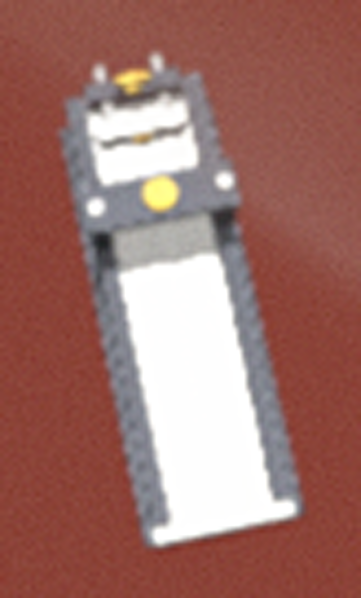

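View pics/ramp_scene.png

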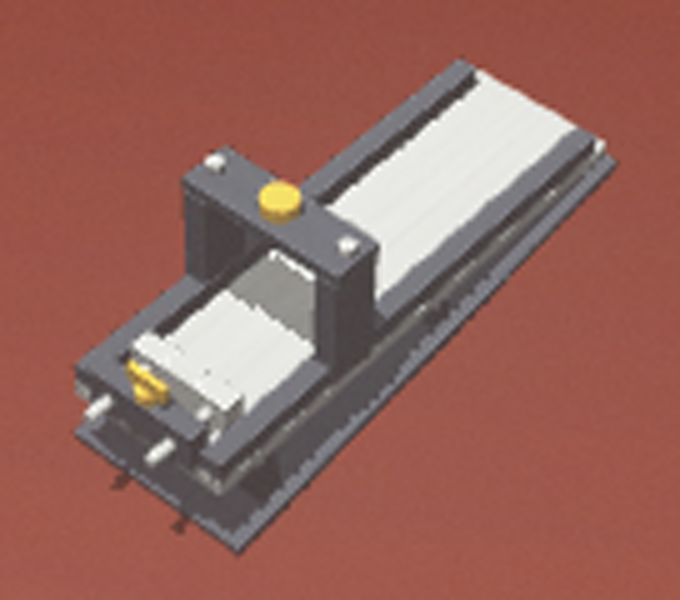

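The top crop shows the white channel from its low edge at about crop (225,528) up under the bridge (bush at (160,193)). The stop bar is at about (145,125). The scene crop shows the same, with the bush at (280,198). I'll fit the channel axis, low edge and bush.

Run:
```python
from h import *
def onslope(n,uv,w,h=0):  # plane z = w0 x + w1 y + w2 + h
    o,d=ray(n,uv); t=(w[0]*o[0]+w[1]*o[1]+w[2]+h-o[2])/(d[:,2]-d[:,:2]@w[:2]); return o+d*t[:,None]
print("cam top",ray("top",[[320,200]])[0],"scene",ray("scene",[[320,200]])[0])
z=np.load("top0.npz"); p=z['p'].astype(float); g=p.mean(2)
w=np.array([1.185e-1,3.2e-2,-40.0]) 
w2=np.array([0.11976,0.0323,-42.03])
print("slope z at (560,-19):",w@[560,-19,1],w2@[560,-19,1])
w=(w+w2)/2
L=[];Rr=[]
for v in range(172,212):
    row=g[v,285:360]; thr=160
    i=np.where(row>thr)[0]
    if len(i)<5: continue
    a,b=i[0],i[-1]
    L.append([285+a-(row[a]-thr)/(row[a]-row[a-1]),v]); Rr.append([285+b+(row[b]-thr)/(row[b]-row[b+1]),v])
PL=onslope("top",np.array(L),w);PR=onslope("top",np.array(Rr),w)
def fit(Q):
    vx,vy,x,y=cv2.fitLine(Q[:,:2].astype(np.float32),cv2.DIST_HUBER,0,.01,.01).ravel()
    if vx<0:vx,vy=-vx,-vy
    return np.array([x,y]),np.array([vx,vy])
for nm,Q in(("L",PL),("R",PR)):
    q,dv=fit(Q); print(nm,q,np.arctan2(dv[1],dv[0]), "y at x=560",q[1]+(560-q[0])*dv[1]/dv[0])
# bush
o=[]
for n,(a,b,c,d) in (("top",(305,140,330,160)),("scene",(270,222,292,240))):
    pp=np.load(n+"0.npz")['p']; h=cv2.cvtColor(pp,cv2.COLOR_RGB2HSV); m=np.zeros((400,640),bool)
    m[b:d,a:c]=((h[b:d,a:c,0]>15)&(h[b:d,a:c,0]<35)&(h[b:d,a:c,1]>120)&(h[b:d,a:c,2]>150))
    v,u=np.where(m); uv=[(u.min()+u.max())/2,(v.min()+v.max())/2]; uvc=[u.mean(),v.mean()]
    D=np.load(n+"0.npz")['d']; P=cloud(n,D)[m]
    print(n,len(u),uv,uvc,"depth med",np.nanmedian(P,0)); o.append(ray(n,[uvc]))
(o1,d1),(o2,d2)=o; d1=d1[0];d2=d2[0]
s=np.linalg.lstsq(np.c_[d1,-d2],o2-o1,rcond=None)[0]; A=o1+s[0]*d1;B=o2+s[1]*d2; print("bush",A,B,"gap",np.linalg.norm(A-B))
# low edge: scan along image columns lower bound of white
E=[]
for u in range(322,346):
    col=g[205:240,u]; i=np.where(col>150)[0]; b=i[-1]; E.append([u,205+b+(col[b]-150)/(col[b]-col[b+1])])
E=np.array(E); PE=onplane("top",E,14); k=PE[6:-6]; q,dv=fit(k); print("low edge",q,np.arctan2(dv[1],dv[0])); 
C=q
print(np.round(PE[[0,8,16,-1]],1))
```

```text
cam top [ 324.48584047  -21.95920051 1040.99952099] scene [1005.97996041  552.43504907  899.16837944]
slope z at (560,-19): 25.751999999999995 24.421900000000008
L [570.18854   16.790628] 0.19511145 y at x=560 14.777113
R [555.3692   -55.083355] 0.19324255 y at x=560 -54.17718
top 11 [np.float64(318.0), np.float64(150.0)] [np.float64(317.90909090909093), np.float64(149.8181818181818)] depth med [647.20507009  -1.27440788 114.66823251]
scene 49 [np.float64(279.5), np.float64(229.5)] [np.float64(279.3061224489796), np.float64(229.71428571428572)] depth med [655.86781579   0.85529192 115.41078754]
bush [650.02627574  -1.01841414 107.98612176] [652.38415043  -3.60478035 108.75076567] gap 3.5823935435283665
low edge [470.8598   -37.209023] -1.3797556
[[465.1  -8.   14. ]
 [469.5 -29.6  14. ]
 [473.7 -51.3  14. ]
 [477.5 -70.2  14. ]]
```

Run:
```python
from h import *
# ramp model: low point L, yaw a
def slope_pts(n,uv,L,a,h):
    o,d=ray(n,uv); ux=np.array([np.cos(a),np.sin(a),0]); nrm=np.cos(.122)*np.array([0,0,1])-np.sin(.122)*ux
    p0=np.array([L[0],L[1],14.])+nrm*h
    t=((p0-o)@nrm)/(d@nrm); return o+d*t[:,None]
a=.193;L=np.array([472,-37.])
def loc(Q): 
    r=Q[:,:2]-L; return np.c_[r@[np.cos(a),np.sin(a)]/np.cos(.122), r@[-np.sin(a),np.cos(a)]]
for n,rows,(c0,c1),hl,hr in (("top",range(172,214,1),(285,360),0,0),("scene",range(214,236),(285,352),0,12)):
    g=np.load(n+"0.npz")['p'].astype(float).mean(2); A=[];B=[]
    for v in rows:
        row=g[v,c0:c1]; i=np.where(row>165)[0]
        if len(i)<4: continue
        x0,x1=i[0],i[-1]
        f=lambda k,s:(row[k]-150)/(row[k]-row[k+s]+1e-6)
        if x0<1 or x1>=len(row)-1: continue
        A.append([c0+x0-min(1,f(x0,-1)),v]);B.append([c0+x1+min(1,f(x1,1)),v])
    qa=loc(slope_pts(n,np.array(A),L,a,hl)); qb=loc(slope_pts(n,np.array(B),L,a,hr))
    for nm,q in(("imgleft",qa),("imgright",qb)):
        q=q[(q[:,0]>15)&(q[:,0]<165)]
        print(n,nm,len(q),"yaw off",np.polyfit(q[:,0],q[:,1],1)[0].round(3),"y med",np.median(q[:,1]).round(2),"range",q[:,0].min().round(),q[:,0].max().round())
for n,h,uv in (("top",79,[[317.9,149.8]]),("scene",79,[[279.4,229.6]])):
    print("bush",n,loc(slope_pts(n,np.array(uv),L,a,h)))  # expect 195-79*tan
print("expected s", 195-79*np.tan(.122))
# whole outline in scene: outer low corner etc
for n,pt in (("top",None),("scene",None)):
    print(n,"predicted low mid px",proj(n,[[L[0],L[1],14]]),"bushpx",proj(n,[[L[0]+183.9*np.cos(a),L[1]+183.9*np.sin(a),116.1]]))
```

```text
top imgleft 42 yaw off 0.003 y med 34.47 range 38.0 152.0
top imgright 42 yaw off 0.001 y med -33.91 range 23.0 138.0
scene imgleft 22 yaw off 0.094 y med -29.54 range 49.0 130.0
scene imgright 19 yaw off -0.104 y med 33.46 range 15.0 103.0
bush top [[180.39450135   1.51957568]]
bush scene [[188.98450732   2.86474352]]
expected s 185.31389625858677
top predicted low mid px [[332.71652297 224.00365582]] bushpx [[318.09956395 147.83716093]]
scene predicted low mid px [[331.19345235 209.55585704]] bushpx [[279.55718293 228.06572126]]
```

```bash
cat > go.py <<'E'
import sys, numpy as np
from scipy.spatial.transform import Rotation as Ro
from workcell import arm
def go(x,y,z,yaw):
    s=arm.read_state(); R=Ro.from_euler('xyz',s['eef_rot']).as_matrix()
    d=R.T@(np.array([x,y,z])-s['ee_pos'])
    t=-((yaw-s['eef_rot'][2]+np.pi)%(2*np.pi)-np.pi)
    print("pose",s['ee_pos'].round(1),s['eef_rot'].round(3),"joints",s['joints'].round(2),"F",s['force'].round(2),"open",round(s['opening'],3),"t",s['time_s'])
    print("shift m",(d/1000).round(4),"turn",round(t,3))
if __name__=="__main__": go(*map(float,sys.argv[1:5]))
E
python3 go.py 478.3 272 130 2.662
```

```text
pose [289.4 581.4 213.5] [-3.14 -0.    2.68] joints [ 1.03  0.12  1.65 -0.    1.37 -0.08] F [-0.26  0.51  0.24] open 1.002 t 0.1
shift m [-0.307  -0.1926  0.0838] turn 0.018
```

```bash
python3 -m pendant '-0.307 -0.193 0.084 0.018;-0.307 -0.193 0.084 0.018;-0.307 -0.193 0.084 0.018;-0.307 -0.193 0.084 0.018;-0.307 -0.193 0.084 0.018;-0.307 -0.193 0.084 0.018;-0.307 -0.193 0.084 0.018;-0.307 -0.193 0.084 0.018;-0.307 -0.193 0.084 0.018;-0.307 -0.193 0.084 0.018;-0.307 -0.193 0.084 0.018;-0.307 -0.193 0.084 0.018' 0 20; python3 go.py 478.3 272 24 2.662
python3 - <<'E'
from h import *
p,d=arm.snapshot("scene"); cv2.imwrite("pics/scene1.png",cv2.resize(p[180:340,330:530],None,fx=4,fy=3.7)[:,:,::-1])
E
```

```text
time_s: 1.1
ee_pos: [477.9, 271.9, 129.7]
eef_rot: [-3.14, -0.001, 2.661]
force: [0.8, 0.8, -0.5]
opening: 1.002
pose [477.9 271.9 129.7] [-3.140e+00 -1.000e-03  2.661e+00] joints [ 0.42 -0.03  1.95 -0.    1.22 -0.67] F [ 0.79  0.78 -0.53] open 1.002 t 1.1
shift m [-0.0004  0.0005  0.1057] turn -0.001
```

View pics/scene1.png

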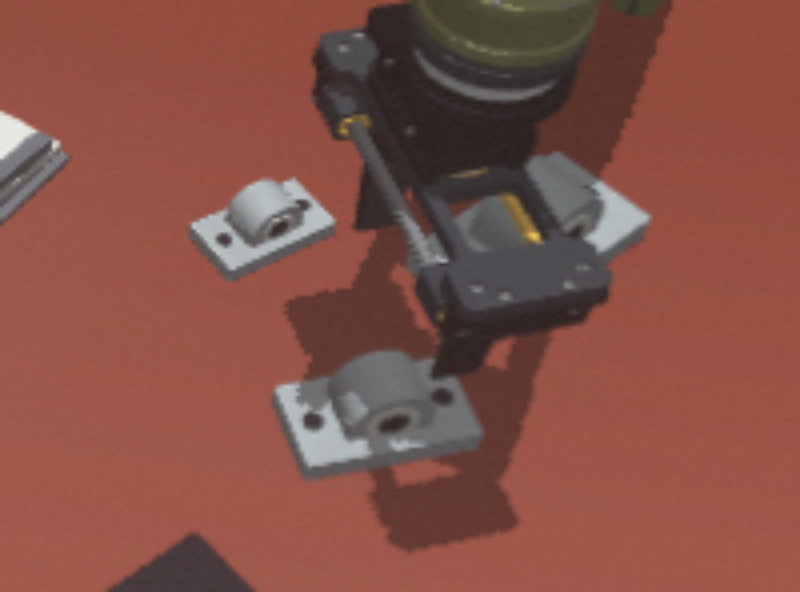

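The crop shows the open jaws straddling the housing at crop (380,390) with both fingers clear, so I'll descend and grip.

```bash
python3 -m pendant '0 0 0.040 0;0 0 0.075 0;0 0 0.098 0;0 0 0.107 0;0 0 0.107 0;0 0 0.107 0' 0 20; python3 -m pendant '0 0 0 0;0 0 0 0;0 0 0 0;0 0 0 0;0 0 0 0;0 0 0 0;0 0 0 0;0 0 0 0' 255 20;  python3 -m pendant '0 0 0 0;0 0 0 0;0 0 0 0' 255 20
```

```text
time_s: 1.65
ee_pos: [477.8, 273.6, 23.9]
eef_rot: [-3.141, 0.0, 2.664]
force: [1.3, 0.1, 0.7]
opening: 1.001
time_s: 2.32
ee_pos: [477.8, 273.5, 23.9]
eef_rot: [-3.141, 0.0, 2.664]
force: [1.5, 0.1, 0.6]
opening: 0.496
time_s: 2.57
ee_pos: [477.6, 273.1, 23.7]
eef_rot: [-3.14, -0.0, 2.664]
force: [-0.7, -1.9, 1.0]
opening: 0.358
```

The opening of 0.358 is 34 mm, which matches the housing width. I'll lift and check.

```bash
python3 -m pendant '0 0 0 0;0 0 0 0;0 0 0 0' 255 35;  python3 -m pendant '0 0 -0.02 0;0 0 -0.05 0;0 0 -0.085 0;0 0 -0.12 0;0 0 -0.12 0;0 0 -0.12 0;0 0 -0.12 0'
python3 - <<'E'
import numpy as np
a=.193; L=np.array([472,-36.2]); 
for s in (90,95,100):
  print(s, L+s*np.cos(.122)*np.array([np.cos(a),np.sin(a)]), 14+s*np.sin(.122))
E
python3 go.py 563 -18.2 145 3.3346
python3 - <<'E'
from h import *
p,d=arm.snapshot("scene"); cv2.imwrite("pics/scene2.png",cv2.resize(p[120:320,330:530],None,fx=3,fy=3)[:,:,::-1])
E
```

```text
time_s: 2.82
ee_pos: [477.6, 273.1, 23.7]
eef_rot: [-3.14, -0.0, 2.664]
force: [-0.2, -0.9, 0.8]
opening: 0.356
time_s: 3.4
ee_pos: [476.4, 272.8, 141.5]
eef_rot: [-3.137, -0.002, 2.664]
force: [-0.4, 0.7, -4.3]
opening: 0.358
90 [559.67246219 -19.06594245] 24.952782543129295
95 [564.54315453 -18.11405036] 25.561270462192034
100 [569.41384688 -17.16215828] 26.169758381254773
pose [476.4 272.8 141.5] [-3.137e+00 -2.000e-03  2.664e+00] joints [ 0.42 -0.04  1.94 -0.    1.24 -0.67] F [-0.44  0.68 -4.35] open 0.358 t 3.4
shift m [-0.2106 -0.2187 -0.003 ] turn -0.67
```

View pics/scene2.png

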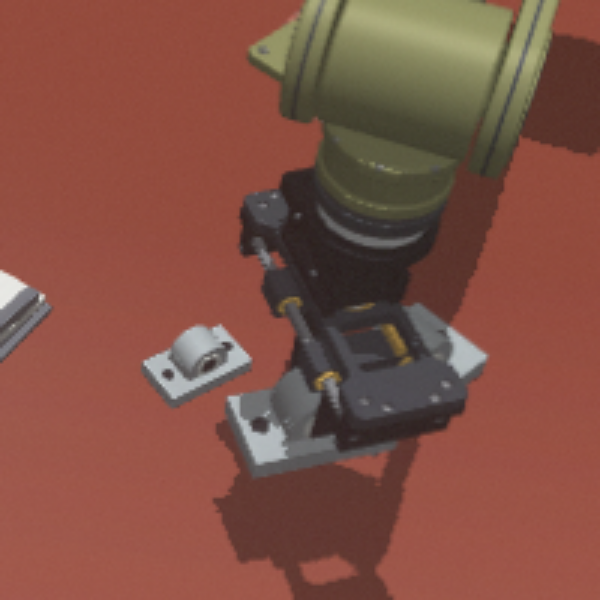

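It is held level in the jaws (about 4.3 N, or 0.44 kg). I'll carry it above the ramp.

```bash
python3 -m pendant '-0.026 -0.027 -0.003 -0.08;-0.052 -0.054 -0.003 -0.16;-0.078 -0.081 -0.003 -0.25;-0.104 -0.108 -0.003 -0.33;-0.130 -0.135 -0.003 -0.42;-0.156 -0.162 -0.003 -0.5;-0.182 -0.189 -0.003 -0.59;-0.2 -0.21 -0.003 -0.65;-0.2106 -0.2187 -0.003 -0.67;-0.2106 -0.2187 -0.003 -0.67;-0.2106 -0.2187 -0.003 -0.67;-0.2106 -0.2187 -0.003 -0.67';python3 go.py 563 -18.2 75 3.3346
python3 - <<'E'
from h import *
p,d=arm.snapshot("scene"); np.savez("s3.npz",p=p,d=d); cv2.imwrite("pics/scene3.png",cv2.resize(p[120:320,230:430],None,fx=3,fy=3)[:,:,::-1])
p,d=arm.snapshot("top"); np.savez("t3.npz",p=p,d=d);cv2.imwrite("pics/top3.png",cv2.resize(p[100:250,250:420],None,fx=4,fy=4)[:,:,::-1])
E
```

```text
time_s: 4.45
ee_pos: [560.9, -17.8, 141.8]
eef_rot: [-3.141, -0.01, -2.949]
force: [0.4, -0.4, -4.8]
opening: 0.355
pose [560.9 -17.8 141.8] [-3.141 -0.01  -2.949] joints [-0.13 -0.01  1.91 -0.    1.25 -1.89] F [ 0.38 -0.43 -4.78] open 0.355 t 4.45
shift m [-0.0026 -0.0008  0.0668] turn -0.001
```

View pics/scene3.png

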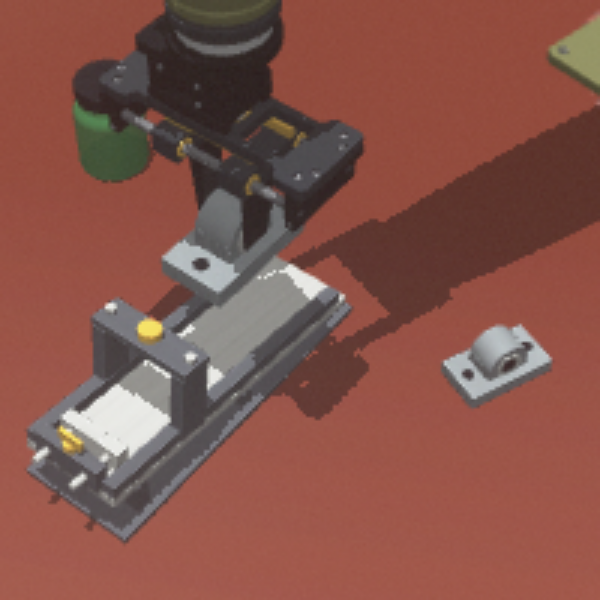

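View pics/top3.png

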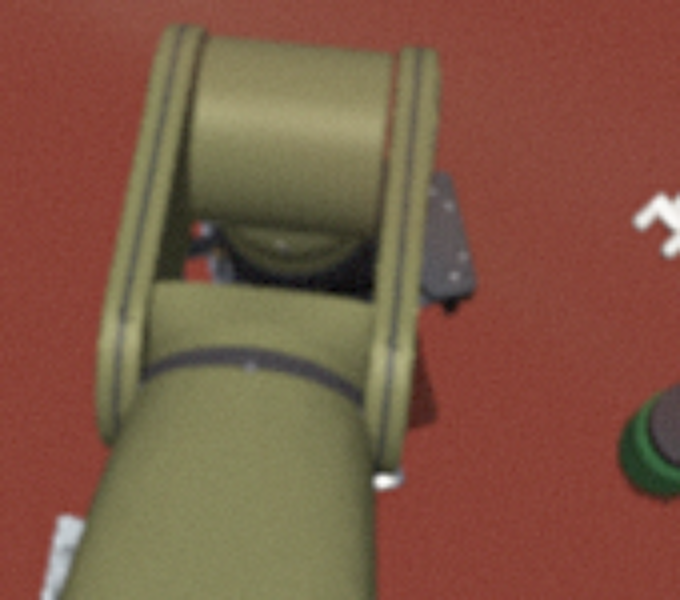

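The scene view shows the block held level above the channel, its uphill end at crop (190,270). The top view is blocked by the arm. I'll lower it to just above the rails and compare it against them.

```bash
python3 -m pendant '-0.001 0 0.02 0;-0.0026 -0.0008 0.045 0;-0.0026 -0.0008 0.06 0;-0.0026 -0.0008 0.0668 0;-0.0026 -0.0008 0.0668 0;-0.0026 -0.0008 0.0668 0';python3 go.py 563 -18.2 60 3.3346
python3 - <<'E'
from h import *
p,d=arm.snapshot("scene"); np.savez("s4.npz",p=p,d=d); 
s=arm.read_state(); T=s['ee_pos']; y=s['eef_rot'][2]+np.pi
R=np.array([[np.cos(y),-np.sin(y)],[np.sin(y),np.cos(y)]])
c=np.array([[50,28],[50,-28],[-50,28],[-50,-28]])@R.T+T[:2]
img=cv2.resize(p[170:300,235:365],None,fx=4.6,fy=4.6,interpolation=cv2.INTER_CUBIC)[:,:,::-1].copy()
a=.193;L=np.array([472,-36.2])
def dot(X,col):
    for q in proj("scene",X): cv2.circle(img,tuple(int(round(k)) for k in ((q-[235,170]+.5)*4.6)),2,col,-1)
dot(np.c_[c,np.full(4,T[2]-23.7+18)],(0,0,255))
dot(np.c_[c,np.full(4,T[2]-23.7)],(255,0,0))
ux=np.array([np.cos(a)*np.cos(.122),np.sin(a)*np.cos(.122),np.sin(.122)]);uy=np.array([-np.sin(a),np.cos(a),0]);n=np.cross(ux,uy)
for sgn in(1,-1):
    for h in (0,12):
        dot(np.array([[*L,14]+ux*s+uy*31*sgn+n*h for s in range(0,281,20)]),(0,255,0) if h else (0,255,255))
cv2.imwrite("pics/scene4.png",img)
E
```

```text
time_s: 5.05
ee_pos: [563.7, -17.3, 76.3]
eef_rot: [-3.14, -0.008, -2.947]
force: [0.9, 0.7, -3.4]
opening: 0.356
pose [563.7 -17.3  76.3] [-3.14  -0.008 -2.947] joints [-0.12  0.07  1.96 -0.    1.13 -1.89] F [ 0.94  0.69 -3.39] open 0.356 t 5.05
shift m [ 0.0007 -0.0007  0.0163] turn 0.001
```

View pics/scene4.png

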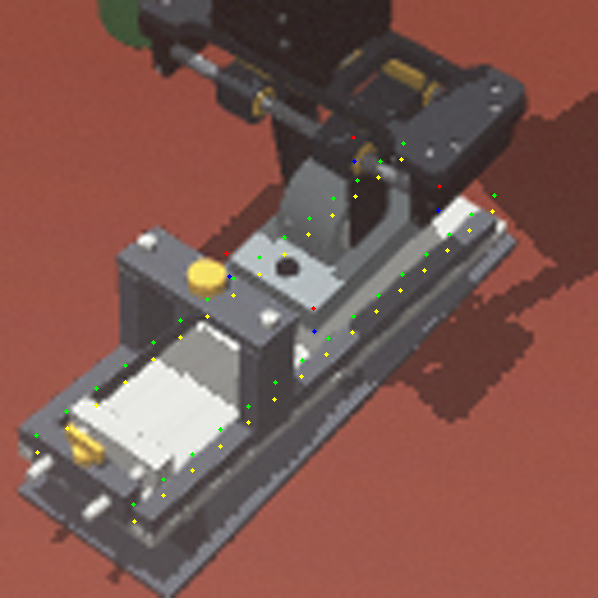

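Run:
```python
from h import *
p=np.load("s4.npz")['p']
u0,v0,k=278,195,10
crop=p[v0:v0+55,u0:u0+75]
img=cv2.resize(crop,None,fx=k,fy=k,interpolation=cv2.INTER_CUBIC)[:,:,::-1].copy()
for g in range(0,75,10): cv2.line(img,(g*k,0),(g*k,4),(0,255,255),1)
cv2.imwrite("pics/z4.png",img)
```

```text
(no output)
```

View pics/z4.png

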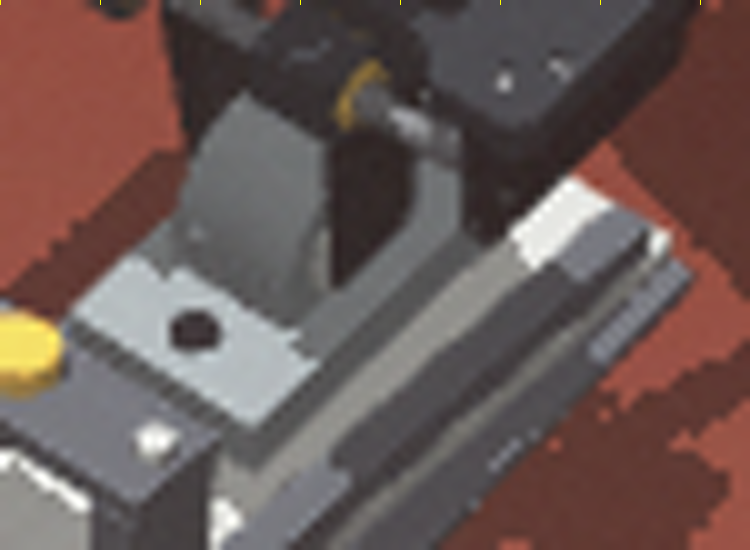

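Run:
```python
from h import *
p=np.load("scene0.npz")['p']
u0,v0,k=278,200,10
img=cv2.resize(p[v0:v0+55,u0:u0+75],None,fx=k,fy=k,interpolation=cv2.INTER_CUBIC)[:,:,::-1].copy()
cv2.imwrite("pics/z0.png",img)
```

```text
(no output)
```

View pics/z0.png

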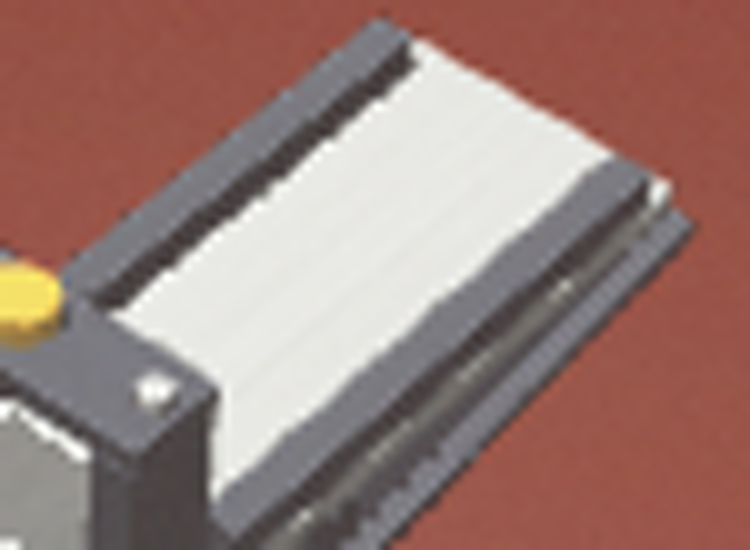

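Run:
```python
from h import *
a=.193;L=np.array([472,-36.2])
ux=np.array([np.cos(a)*np.cos(.122),np.sin(a)*np.cos(.122),np.sin(.122)]);uy=np.array([-np.sin(a),np.cos(a),0]);n=np.cross(ux,uy)
def sl(uv,h):
    o,d=ray("scene",uv); p0=np.array([*L,14])+n*h; X=o+d*(((p0-o)@n)/(d@n))[:,None]
    r=X-np.array([*L,14]); return np.c_[r@ux,r@uy].round(1)
Z=lambda q,u0,v0:np.array(q,float)/10+[u0-.5,v0-.5]
z0=lambda q:Z(q,278,200)
print("-y inner top",sl(z0([(407,42),(250,172),(95,298)]),12).tolist())
print("-y floor",sl(z0([(415,65),(120,310)]),0).tolist())
print("+y inner top",sl(z0([(605,162),(420,318),(230,485)]),12).tolist())
print("-y outer top",sl(z0([(375,20),(65,270)]),12).tolist())
print("+y outer top",sl(z0([(645,185),(280,500)]),12).tolist())
print("low edge floor",sl(z0([(415,40),(610,155)]),0).tolist())
print("bridge screws/bush h~79:",sl(z0([(155,390)]),76).tolist())
zb=76.3-23.7+18
X=onplane("scene",Z([(70,310),(250,425),(470,235)],278,195),zb)
r=X-np.array([563.7,-17.3,zb]); b=-2.947+np.pi
print("block corners rel TCP in block axes",np.c_[r[:,:2]@[np.cos(b),np.sin(b)],r[:,:2]@[-np.sin(b),np.cos(b)]].round(1).tolist())
rr=X-np.array([*L,14]); print("in ramp lateral",(rr@uy).round(1))
print("TCP in ramp lateral",(np.array([563.7,-17.3])-L)@uy[:2])
# scene depth of block top in s4 for z offset
```

```text
-y inner top [[15.7, -30.9], [78.3, -29.8], [135.6, -29.3]]
-y floor [[10.1, -31.7], [125.5, -30.0]]
+y inner top [[17.3, 32.1], [89.7, 31.5], [160.1, 32.3]]
-y outer top [[14.6, -41.9], [133.4, -40.7]]
+y outer top [[17.3, 44.2], [156.1, 43.6]]
low edge floor [[2.7, -37.5], [3.5, 24.7]]
bridge screws/bush h~79: [[196.8, 39.0]]
block corners rel TCP in block axes [[51.1, -25.6], [51.7, 28.1], [-22.7, 32.5]]
in ramp lateral [-24.6  29.2  33.4]
TCP in ramp lateral 0.9606565443986824
```

In both views the channel centre comes out about 1.3 mm to the -y side of the block's present line. I'll correct that while lowering, and slow down near contact.

```bash
python3 go.py 563.5 -18.6 62 3.3355
```

```text
pose [564.5 -17.5  77.2] [-3.139 -0.006 -2.947] joints [-0.12  0.07  1.95 -0.    1.13 -1.89] F [ 0.23 -0.06 -3.27] open 0.361 t 5.1
shift m [ 0.0011 -0.0008  0.0153] turn 0.0
```

```bash
python3 -m pendant '0 -0.001 0.008 0;0 -0.001 0.015 0;0 -0.001 0.015 0;0 -0.001 0.015 0'; python3 go.py 563.5 -18.6 56 3.3355
python3 - <<'E'
from h import *
p,d=arm.snapshot("scene"); np.savez("s5.npz",p=p,d=d); 
u0,v0,k=278,195,10
cv2.imwrite("pics/z5.png",cv2.resize(p[v0:v0+55,u0:u0+75],None,fx=k,fy=k,interpolation=cv2.INTER_CUBIC)[:,:,::-1])
E
```

```text
time_s: 5.43
ee_pos: [564.1, -18.6, 61.7]
eef_rot: [-3.14, -0.008, -2.947]
force: [0.1, -0.2, -4.3]
opening: 0.355
pose [564.1 -18.6  61.7] [-3.14  -0.008 -2.947] joints [-0.13  0.09  1.96 -0.    1.1  -1.89] F [ 0.06 -0.25 -4.25] open 0.355 t 5.4333
shift m [0.0006 0.0001 0.0057] turn 0.0
```

View pics/z5.png

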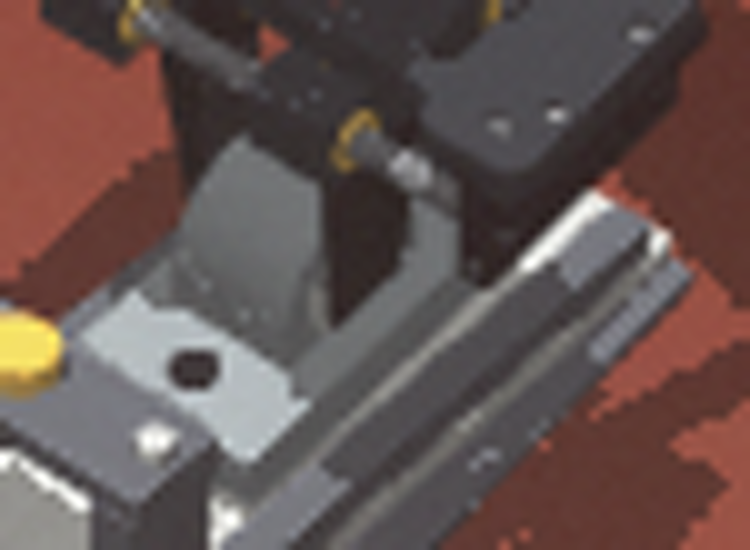

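The block's uphill end (crop (245,455)) is already below rail-top height, with no side force. I'll keep lowering until it touches.

```bash
python3 -m pendant '0 0 0.002 0;0 0 0.004 0;0 0 0.004 0;0 0 0.004 0'; python3 -m pendant '0 0 0.001 0;0 0 0.002 0;0 0 0.002 0;0 0 0.002 0'
```

```text
time_s: 5.82
ee_pos: [564.2, -18.6, 57.9]
eef_rot: [-3.14, -0.007, -2.948]
force: [0.8, -0.6, -3.3]
opening: 0.354
time_s: 6.15
ee_pos: [564.2, -18.6, 55.8]
eef_rot: [-3.14, -0.007, -2.948]
force: [-0.1, 0.4, -2.2]
opening: 0.354
```

```bash
python3 -m pendant '0 0 0.001 0;0 0 0.0015 0;0 0 0.0015 0;0 0 0.0015 0'
```

```text
time_s: 6.48
ee_pos: [564.4, -18.7, 55.4]
eef_rot: [-3.14, -0.007, -2.947]
force: [-5.6, -0.3, 6.0]
opening: 0.36
```

The front edge is on the slope at TCP z of about 55.5, as predicted. I'll lighten the grip and ease down so the block can pivot flat between the pads.

```bash
python3 -m pendant '0 0 0 0;0 0 0 0;0 0 0 0;0 0 0 0' 255 3; python3 -m pendant '0 0 0.001 0;0 0 0.002 0;0 0 0.002 0;0 0 0.002 0'
```

```text
time_s: 6.82
ee_pos: [564.3, -18.8, 54.9]
eef_rot: [-3.14, -0.007, -2.947]
force: [-0.4, 0.2, -3.0]
opening: 0.356
time_s: 7.15
ee_pos: [564.1, -18.7, 52.5]
eef_rot: [-3.14, -0.008, -2.948]
force: [-0.2, 0.7, -3.1]
opening: 0.36
```

```bash
python3 -m pendant '0 0 0.001 0;0 0 0.002 0;0 0 0.002 0;0 0 0.002 0'; python3 -m pendant '0 0 0.001 0;0 0 0.001 0;0 0 0.001 0;0 0 0.001 0'
```

```text
time_s: 7.48
ee_pos: [564.2, -18.7, 50.8]
eef_rot: [-3.14, -0.008, -2.947]
force: [-1.0, 0.3, -0.3]
opening: 0.358
time_s: 7.82
ee_pos: [564.6, -18.6, 50.5]
eef_rot: [-3.14, -0.007, -2.947]
force: [-1.6, -0.1, 4.3]
opening: 0.358
```

It has seated: the vertical force went from -3 to +4 N at TCP z 50.5. I'll release and lift.

```bash
python3 -m pendant '0 0 0 0;0 0 0 0;0 0 0 0;0 0 0 0;0 0 0 0;0 0 0 0' 80 10; python3 -m pendant '0 0 -0.02 0;0 0 -0.05 0;0 0 -0.085 0;0 0 -0.1 0;0 0 -0.1 0;0 0 -0.1 0'
python3 - <<'E'
from h import *
p,d=arm.snapshot("scene"); np.savez("s6.npz",p=p,d=d); 
u0,v0,k=275,192,9
cv2.imwrite("pics/z6.png",cv2.resize(p[v0:v0+60,u0:u0+80],None,fx=k,fy=k,interpolation=cv2.INTER_CUBIC)[:,:,::-1])
E
```

```text
time_s: 8.32
ee_pos: [564.6, -18.7, 50.4]
eef_rot: [-3.14, -0.007, -2.948]
force: [0.5, 0.5, -0.0]
opening: 0.671
time_s: 8.82
ee_pos: [565.9, -18.4, 151.4]
eef_rot: [-3.139, -0.004, -2.947]
force: [0.7, 0.4, -0.5]
opening: 0.687
```

View pics/z6.png

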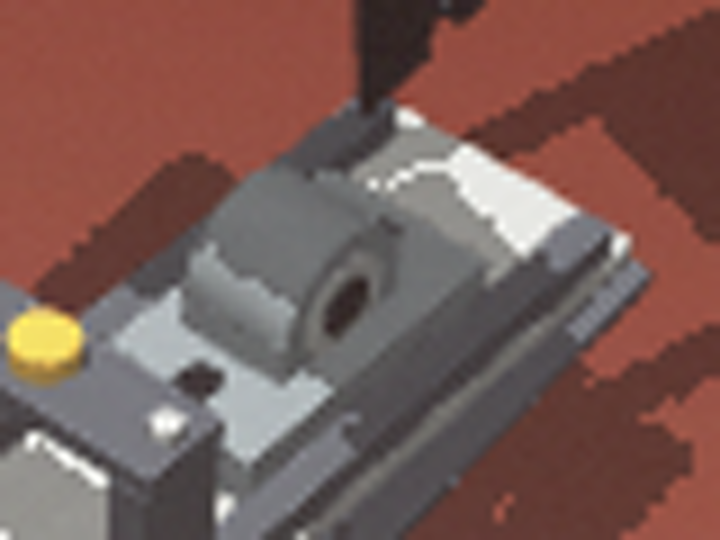

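The block lies flat between the rails, its uphill edge at crop (240,465), and it is released. I'll close the fingers and come down behind it.

```bash
python3 go.py 488 -33.4 110 3.3355
```

```text
pose [564.8 -18.3 149.6] [-3.14  -0.007 -2.948] joints [-0.13 -0.01  1.9  -0.    1.26 -1.89] F [-0.45  0.13 -0.76] open 0.687 t 8.8667
shift m [0.078  0.     0.0402] turn 0.0
```

```bash
python3 -m pendant '0.03 0 0 0;0.06 0 0 0;0.078 0 0.02 0;0.078 0 0.04 0;0.078 0 0.04 0;0.078 0 0.04 0;0.078 0 0.04 0;0.078 0 0.04 0;0.078 0 0.04 0' 255 30; python3 go.py 488 -33.4 27 3.3355
```

```text
time_s: 9.62
ee_pos: [489.1, -33.5, 111.3]
eef_rot: [-3.139, -0.006, -2.947]
force: [0.4, -0.3, -0.0]
opening: 0.114
pose [489.1 -33.5 111.3] [-3.139 -0.006 -2.947] joints [-0.18 -0.14  2.1  -0.    1.19 -1.94] F [ 0.42 -0.32 -0.04] open 0.114 t 9.6167
shift m [0.0005 0.0005 0.0843] turn 0.0
```

```bash
python3 -m pendant '0 0 0.02 0;0 0 0.04 0;0 0 0.06 0;0 0 0.075 0;0 0 0.084 0;0 0 0.084 0;0 0 0.084 0'; python3 go.py 488 -33.4 27 3.3355
python3 - <<'E'
from h import *
p,d=arm.snapshot("scene"); np.savez("s7.npz",p=p,d=d); 
u0,v0,k=275,185,9
cv2.imwrite("pics/z7.png",cv2.resize(p[v0:v0+60,u0:u0+80],None,fx=k,fy=k,interpolation=cv2.INTER_CUBIC)[:,:,::-1])
E
```

```text
time_s: 10.2
ee_pos: [489.1, -33.8, 27.6]
eef_rot: [-3.139, -0.006, -2.947]
force: [0.7, -0.2, 1.3]
opening: 0.003
pose [489.1 -33.8  27.6] [-3.139 -0.006 -2.947] joints [-0.18 -0.03  2.15 -0.01  1.03 -1.94] F [ 0.65 -0.16  1.35] open 0.003 t 10.2
shift m [0.001  0.0006 0.0006] turn 0.001
```

View pics/z7.png

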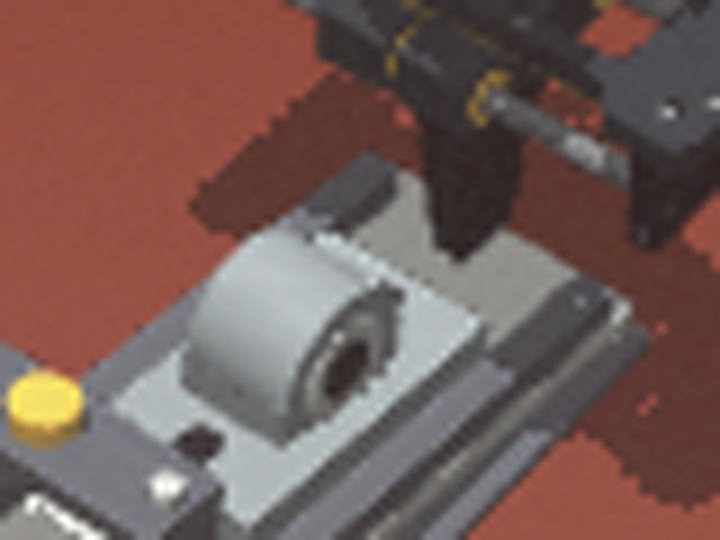

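The closed fingers stand behind the block on the centre line (tip at crop (460,255), block's back edge at about (400,280)). I'll push up the slope, rising 0.123 per unit of advance.

```bash
python3 -m pendant '-0.005 0 -0.0006 0;-0.010 0 -0.0012 0;-0.015 0 -0.0018 0;-0.020 0 -0.0025 0;-0.025 0 -0.0031 0;-0.030 0 -0.0037 0;-0.035 0 -0.0043 0;-0.040 0 -0.0049 0;-0.045 0 -0.0055 0;-0.050 0 -0.0061 0;-0.055 0 -0.0068 0;-0.060 0 -0.0074 0'; python3 go.py 488 -33.4 27 3.3355
```

```text
time_s: 11.25
ee_pos: [547.9, -22.4, 35.6]
eef_rot: [-3.139, -0.008, -2.947]
force: [-5.3, -1.8, 4.9]
opening: 0.0
pose [547.9 -22.4  35.6] [-3.139 -0.008 -2.947] joints [-0.14  0.09  2.01 -0.01  1.05 -1.9 ] F [-5.35 -1.76  4.91] open 0.0 t 11.25
shift m [0.0609 0.0008 0.0091] turn 0.001
```

```bash
python3 -m pendant '-0.004 0 -0.0005 0;-0.008 0 -0.001 0;-0.012 0 -0.0015 0;-0.016 0 -0.002 0;-0.020 0 -0.0025 0;-0.024 0 -0.0030 0;-0.028 0 -0.0034 0;-0.031 0 -0.0038 0;-0.034 0 -0.0042 0;-0.036 0 -0.0044 0;-0.036 0 -0.0044 0'
python3 - <<'E'
from h import *
p,d=arm.snapshot("scene"); np.savez("s8.npz",p=p,d=d); 
u0,v0,k=230,185,6
cv2.imwrite("pics/z8.png",cv2.resize(p[v0:v0+95,u0:u0+125],None,fx=k,fy=k,interpolation=cv2.INTER_CUBIC)[:,:,::-1])
E
```

```text
time_s: 12.17
ee_pos: [583.5, -15.4, 40.0]
eef_rot: [-3.139, -0.008, -2.947]
force: [-3.9, -1.2, 3.5]
opening: 0.003
```

View pics/z8.png

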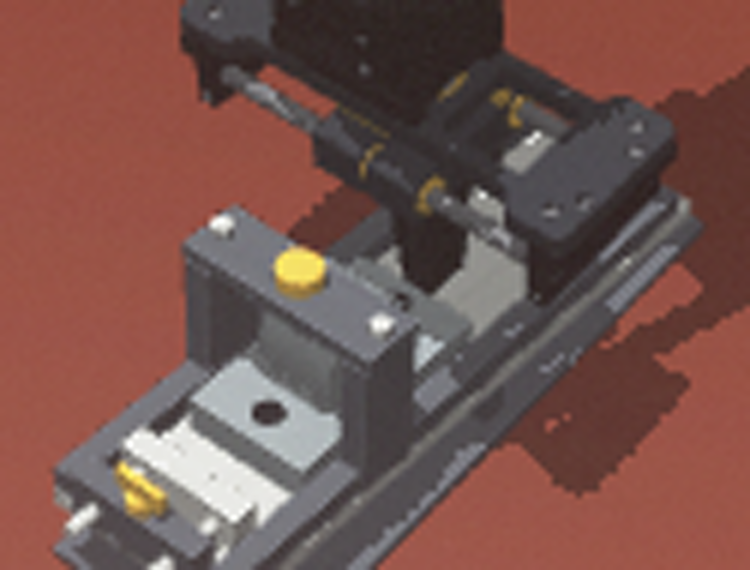

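Run:
```python
from h import *
p=np.load("s8.npz")['p']
u0,v0,k=243,235,14
cv2.imwrite("pics/z8b.png",cv2.resize(p[v0:v0+42,u0:u0+50],None,fx=k,fy=k,interpolation=cv2.INTER_CUBIC)[:,:,::-1])
```

```text
(no output)
```

View pics/z8b.png

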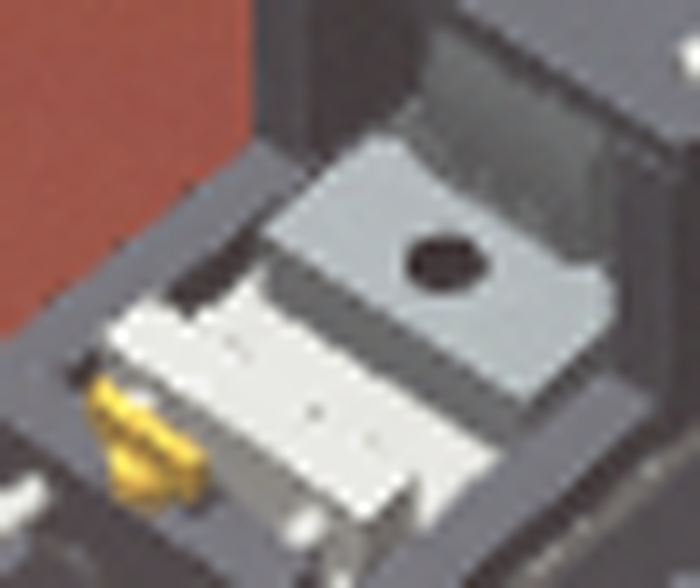

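```bash
python3 - <<'E'
from h import *
a=.193;L=np.array([472,-36.2])
ux=np.array([np.cos(a)*np.cos(.122),np.sin(a)*np.cos(.122),np.sin(.122)]);uy=np.array([-np.sin(a),np.cos(a),0]);n=np.cross(ux,uy)
def sl(q,h):
    o,d=ray("scene",np.array(q,float)/14+[242.5,234.5]); p0=np.array([*L,14])+n*h; X=o+d*(((p0-o)@n)/(d@n))[:,None]
    r=X-np.array([*L,14]); return np.c_[r@ux,r@uy].round(1).tolist()
print("block front",sl([(265,235),(525,405)],18),"bar front",sl([(412,465),(150,300)],19),"bar back",sl([(365,515),(103,335)],19))
E
python3 go.py 600 -12 42 3.3355
```

```text
block front [[229.5, -22.3], [228.6, 31.6]] bar front [[249.7, 27.3], [251.9, -25.6]] bar back [[261.6, 28.6], [261.9, -26.0]]
pose [583.5 -15.3  39.9] [-3.139 -0.008 -2.947] joints [-0.12  0.16  1.93 -0.01  1.06 -1.88] F [-3.31  0.32  3.  ] open 0.003 t 12.2167
shift m [-0.0168  0.0001 -0.0023] turn 0.001
```

The gap to the bar is about 21 mm (±2). I'll advance 15 mm, then feel for the bar.

```bash
python3 -m pendant '-0.0015 0 -0.0002 0;-0.003 0 -0.0004 0;-0.0045 0 -0.0006 0;-0.006 0 -0.0007 0;-0.0075 0 -0.0009 0;-0.009 0 -0.0011 0;-0.0105 0 -0.0013 0;-0.012 0 -0.0015 0;-0.0135 0 -0.0017 0;-0.0145 0 -0.0018 0;-0.015 0 -0.0018 0;-0.015 0 -0.0018 0'; python3 -m pendant '-0.0005 0 -0.0001 0;-0.001 0 -0.0001 0;-0.0015 0 -0.0002 0;-0.002 0 -0.0002 0'
```

```text
time_s: 13.22
ee_pos: [598.0, -12.5, 41.6]
eef_rot: [-3.139, -0.009, -2.947]
force: [-4.9, -0.6, 4.2]
opening: 0.002
time_s: 13.55
ee_pos: [599.7, -12.1, 41.8]
eef_rot: [-3.139, -0.01, -2.947]
force: [-4.7, -1.5, 3.0]
opening: 0.006
```

```bash
python3 -m pendant '-0.0005 0 -0.0001 0;-0.001 0 -0.0001 0;-0.001 0 -0.0001 0'
```

```text
time_s: 13.8
ee_pos: [600.4, -11.9, 41.9]
eef_rot: [-3.139, -0.011, -2.946]
force: [-5.6, -0.6, 4.4]
opening: 0.007
```

```bash
python3 -m pendant '-0.0005 0 -0.0001 0;-0.001 0 -0.0001 0;-0.001 0 -0.0001 0'
```

```text
time_s: 14.05
ee_pos: [601.1, -11.8, 42.0]
eef_rot: [-3.139, -0.012, -2.947]
force: [-4.5, -1.4, 5.3]
opening: 0.004
```

```bash
python3 -m pendant '-0.0005 0 -0.0001 0;-0.001 0 -0.0001 0;-0.001 0 -0.0001 0'
```

```text
time_s: 14.3
ee_pos: [601.7, -11.6, 42.1]
eef_rot: [-3.139, -0.013, -2.946]
force: [-4.8, -1.6, 4.1]
opening: 0.006
```

```bash
python3 -m pendant '-0.0005 0 -0.0001 0;-0.001 0 -0.0001 0;-0.001 0 -0.0001 0'
```

```text
time_s: 14.55
ee_pos: [602.3, -11.5, 42.2]
eef_rot: [-3.14, -0.014, -2.946]
force: [-5.2, -1.3, 4.7]
opening: 0.003
```

```bash
python3 -m pendant '-0.0005 0 -0.0001 0;-0.001 0 -0.0001 0;-0.001 0 -0.0001 0'
```

```text
time_s: 14.8
ee_pos: [602.9, -11.3, 42.1]
eef_rot: [-3.14, -0.016, -2.946]
force: [-4.7, -0.8, 2.8]
opening: 0.006
```

```bash
python3 -m pendant '-0.0005 0 -0.0001 0;-0.001 0 -0.0001 0;-0.001 0 -0.0001 0'
```

```text
time_s: 15.05
ee_pos: [603.4, -11.2, 42.1]
eef_rot: [-3.14, -0.017, -2.946]
force: [-4.8, -1.7, 3.2]
opening: 0.004
```

```bash
python3 -m pendant '-0.0005 0 -0.0001 0;-0.001 0 -0.0001 0;-0.001 0 -0.0001 0'
```

```text
time_s: 15.3
ee_pos: [603.9, -11.1, 42.2]
eef_rot: [-3.14, -0.019, -2.946]
force: [-5.6, -0.6, 4.3]
opening: 0.005
```

```bash
python3 -m pendant '-0.0005 0 -0.0001 0;-0.001 0 -0.0001 0;-0.0015 0 -0.0002 0;-0.0015 0 -0.0002 0'
```

```text
time_s: 15.63
ee_pos: [604.3, -11.0, 42.2]
eef_rot: [-3.14, -0.022, -2.946]
force: [-6.3, -1.5, 5.1]
opening: 0.009
```

```bash
python3 -m pendant '-0.0005 0 -0.0001 0;-0.001 0 -0.0001 0;-0.0015 0 -0.0002 0;-0.0015 0 -0.0002 0'
```

```text
time_s: 15.97
ee_pos: [604.3, -11.0, 42.2]
eef_rot: [-3.14, -0.026, -2.946]
force: [-8.9, -2.4, 6.6]
opening: 0.004
```

Bar contact is at x = 604.3, where the pose stopped and the force started rising. I'll build up to about 15–18 N and hold.

```bash
python3 -m pendant '-0.001 0 -0.0001 0;-0.0015 0 -0.0002 0;-0.002 0 -0.0002 0;-0.0025 0 -0.0003 0;-0.0025 0 -0.0003 0;-0.0025 0 -0.0003 0'
```

```text
time_s: 16.47
ee_pos: [604.4, -11.0, 42.2]
eef_rot: [-3.141, -0.032, -2.946]
force: [-11.7, -3.2, 8.2]
opening: 0.004
```

```bash
python3 -m pendant '-0.0015 0 -0.0004 0;-0.002 0 -0.0006 0;-0.0025 0 -0.0008 0;-0.003 0 -0.001 0;-0.0033 0 -0.0012 0;-0.0033 0 -0.0012 0;-0.0033 0 -0.0012 0'
```

```text
time_s: 17.05
ee_pos: [604.4, -10.9, 42.4]
eef_rot: [-3.141, -0.041, -2.945]
force: [-12.6, -3.1, 6.0]
opening: 0.006
```

```bash
python3 -m pendant '-0.002 0 -0.0005 0;-0.003 0 -0.0008 0;-0.0036 0 -0.001 0;-0.0042 0 -0.0012 0;-0.0047 0 -0.0014 0;-0.0047 0 -0.0014 0;-0.0047 0 -0.0014 0;-0.0047 0 -0.0014 0;-0.0047 0 -0.0014 0;-0.0047 0 -0.0014 0;-0.0047 0 -0.0014 0;-0.0047 0 -0.0014 0'
```

```text
time_s: 18.05
ee_pos: [604.4, -10.8, 42.4]
eef_rot: [3.141, -0.053, -2.945]
force: [-16.2, -3.9, 8.8]
opening: 0.003
```

```bash
python3 -m pendant '-0.003 0 -0.0007 0;-0.004 0 -0.001 0;-0.0048 0 -0.0013 0;-0.0053 0 -0.0017 0;-0.0053 0 -0.0017 0;-0.0053 0 -0.0017 0;-0.0053 0 -0.0017 0;-0.0053 0 -0.0017 0;-0.0053 0 -0.0017 0;-0.0053 0 -0.0017 0;-0.0053 0 -0.0017 0;-0.0053 0 -0.0017 0'
```

```text
time_s: 19.05
ee_pos: [604.4, -10.8, 42.6]
eef_rot: [3.14, -0.067, -2.944]
force: [-18.1, -4.5, 9.8]
opening: 0.005
```

I held about 18 N at the wrist for 0.75 s. Allowing for slope friction, that leaves about 13–15 N on the stop. Now I'll back off.

```bash
python3 -m pendant '-0.003 0 -0.001 0;-0.001 0 -0.0005 0;0.001 0 0 0;0.004 0 0.0005 0;0.010 0 0.001 0;0.02 0 0.002 0;0.03 0 0.003 0;0.04 0 0.003 0;0.04 0 0.003 0'; python3 -m pendant '0.01 0 -0.03 0;0.02 0 -0.07 0;0.03 0 -0.11 0;0.04 0 -0.15 0;0.08 0 -0.15 0;0.12 0 -0.15 0;0.16 0 -0.15 0;0.18 0 -0.15 0;0.18 0 -0.15 0'
python3 - <<'E'
from h import *
p,d=arm.snapshot("scene"); np.savez("s9.npz",p=p,d=d); 
u0,v0,k=232,195,6
cv2.imwrite("pics/z9.png",cv2.resize(p[v0:v0+95,u0:u0+125],None,fx=k,fy=k,interpolation=cv2.INTER_CUBIC)[:,:,::-1])
p,d=arm.snapshot("top"); cv2.imwrite("pics/t9.png",cv2.resize(p[100:240,270:460],None,fx=4,fy=4,interpolation=cv2.INTER_CUBIC)[:,:,::-1])
E
```

```text
time_s: 19.8
ee_pos: [562.9, -18.8, 41.8]
eef_rot: [3.14, -0.068, -2.945]
force: [0.6, -0.3, 0.9]
opening: 0.003
time_s: 20.55
ee_pos: [394.3, -52.7, 204.0]
eef_rot: [3.141, -0.067, -2.946]
force: [0.0, -0.5, 0.6]
opening: 0.006
```

View pics/z9.png

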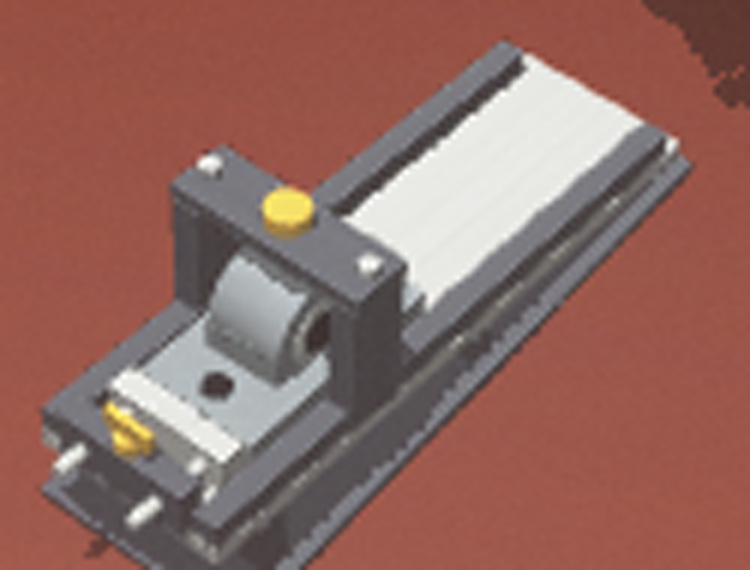

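View pics/t9.png

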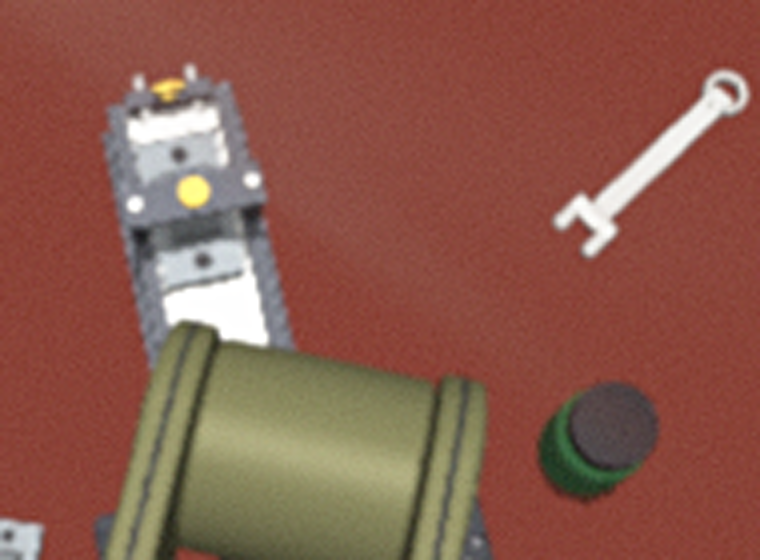

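The scene view shows the block's uphill edge flush against the white bar (crop (190,395)), flat between the rails, with no floor visible between them. The top view agrees and the arm is clear. I'll do one check of the bystanders and a zoomed gap check, then hand in.

Run:
```python
from h import *
a=np.load("scene0.npz")['p'].astype(int);b=np.load("s9.npz")['p'].astype(int)
for n,(x0,y0,x1,y1) in dict(jar=(250,138,284,182),wrench=(150,182,228,206),box=(312,322,420,400)).items():
    print(n,"mean |diff|",np.abs(a-b)[y0:y1,x0:x1].mean().round(2))
cv2.imwrite("pics/z9b.png",cv2.resize(b[238:280,243:293].astype(np.uint8),None,fx=13,fy=13,interpolation=cv2.INTER_CUBIC)[:,:,::-1])
```

```text
jar mean |diff| 1.43
wrench mean |diff| 1.31
box mean |diff| 1.42
```

View pics/z9b.png

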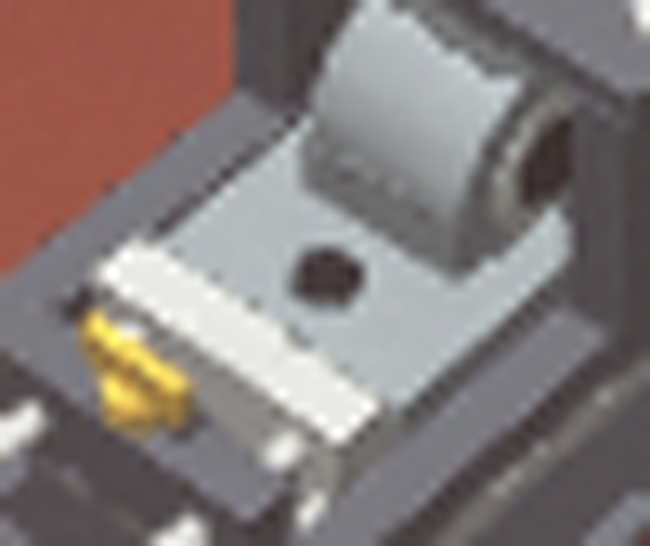

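The zoom shows the block's base meeting the bar directly along its whole front (from (160,245) to (380,400)), and the bystanders are unchanged. Handing in.

Run:
```python
from workcell import arm
s=arm.read_state(); print(s['time_s'],s['force'].round(1),abs(s['joint_vel']).max())
print(arm.close_job())
```

```text
20.65 [ 0.9 -0.2  0.5] 0.045121206857133084
the job is handed in; nothing more can be done
None
```

I set the middle-sized bearing block (measured 100 x 58 mm) on the lower half of the ramp and released it. I then pushed it under the bridge with closed fingers until it met the stop bar. The job was handed in at 20.65 s; it reports no verdict.

- **Push:** the wrist read about 18.6 N at the end of the last hold, in which the full push was kept up for about 0.75 s. I estimate 10–15 N of that reached the bar after slope friction. That share is inferred, not measured, but the force on the stop stayed below the 25 N limit because the wrist push itself did.
- **Last checks:** the block lies flat between the rails with no gap visible at the bar. The jar, wrench and parts box look unchanged in the scene view, and the arm is clear with near-zero force.
- **Disagreements:** the first ramp direction from the depth images (0.264 rad) did not match the edge fits (0.193 rad), so I used the edges. The two cameras differed by a few millimetres along the slope. During the push the tool tilted by about 0.07 rad and pressed down on the block with up to about 10 N. Neither had any visible effect on the block.

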